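# File test on a silver bar

## Robot

A 6-joint arm with a two-finger parallel gripper is mounted at the origin on the work surface. World frame = base frame: x ahead of the robot, y to its left, z up, the work surface at z = 0. Lengths are in mm, angles in rad, forces in N, time in s.
With the tool pointing down it reaches from about 300 to 775 mm from the base axis. Payload 14.6 kg.
Tool frame: the origin (TCP) lies between the finger pads; the fingertips stand manip.tip_reach ahead of it and the grasp point (between the pads) lies 5 mm behind it (manip.tip_reach is the distance from the TCP to the fingertips, in mm); z points along the fingers, y is the line along which they close (so a half turn about z gives the same grasp; the last joint's range is limited). The gripper opens to 94 mm and grips with 3 to 60 N. Pads are 16 mm wide; open, the fingers measure 119 mm over their backs; the gripper's body (75 mm by 177 mm) begins 78 mm behind the grasp point.
Start: joints at [1.069, 0.3, 1.521, -0, 1.321, -0.067], TCP at [231.672, 498.816, 192.746] pointing down, gripper open.
Joint ranges: [-3.03, 3.03], [-0.79, 2.21], [0.23, 2.52], [-1.04, 4.18], [0, 3.07], [-2.55, 2.55]. Speed limits (rad/s): [2.22, 2.22, 2.57, 3.14, 3.14, 3.14].

## Interface

Orientations are given as [roll, pitch, yaw] about the fixed x, y, z axes, in that order (R = Rz(yaw) Ry(pitch) Rx(roll)).
In Python, from cell import manip gives the robot as it stands. The module is installed in compiled form; this text tells all that it offers.
- The arm moves only by the shell command python3 -m creep 'ROWS' [FORCE]. ROWS is JSON, a list of rows, each a list of 3 entries, a list of its own where there are three numbers: the opening, from -1 (shut) to 1 (fully open), then the shift along the tool's x, y, z in cm, then the turn about the tool's z in units of 5 degrees (1.0 is 5 degrees). In form: [[grip, [tx, ty, tz], roll], ...]. A call has 1 to 12 rows; each row is the pose to reach, as a shift and turn from the pose commanded when the call began, along the tool's axes at that moment; what a row does not reach only later rows make up. A row lasts 1/10 s, in which the tool goes at most 50 mm and 8.59 degrees, less where a joint would pass 70% of its speed; a pose out of reach is approached as far as the arm can. A call with a gripper value outside its range is refused whole. The fingers move at their own pace and stop on an object; FORCE is the grip in N (left out, the last holds). Time passes only in rows, so rows that repeat a pose let the fingers close. It gives the time, the measured TCP pose, the force, the opening and the grip force at its end, in the units of the state.
- manip.read_state(): the state, without advancing time (a new reading comes with each control period).
- manip.camera(name): name is "scene" or "side" or "wrist"; returns the picture (384x512x3 uint8, red, green, blue); there is no depth.
- manip.camera_params(name): a dict with "fovy" (degrees; the focal length in pixels is half the picture's height over the tangent of half this angle, whatever the lens; pixels are square), "cx", "cy" (the principal point, pixels), "origin" and "attitude" of the camera in the world. Camera axes: x right, y down, z forward; pixel columns grow to the right and rows downward; lengths in mm; the calibration is good to about 2 mm. A picture is of the moment at which its call begins: read the wrist's pose just before it. camera_params takes no time and is no camera call; for the wrist camera it gives the pose at the moment of the call.
- manip.sign_off(): hands the job in; it is judged then, once.
The state is a dict: "clock": time; "joints": joint angles; "qd": joint speeds; "effort": joint torques, N m; "eef_pos": TCP position; "eef_rot": TCP orientation; "wrist_force": force on the tool from outside, world axes, zero at the start; "moment": the same for the moment, N m; "finger_gap": finger opening in mm; "finger_force": force on a finger pad.
Only numpy, scipy, OpenCV 4.12 (cv2) and the standard library are available. Lean on these libraries where they do the work, as an engineer would, in place of code of your own. Each camera call takes 0.05 s, during which the arm holds its last target. There are 200 camera calls.

## Task

Before the silver bar in the vice is weighed in, file-test it: take the hand file from its wooden rest and give the middle of the bar's upper edge three full strokes on one spot, each pushed away from the vice's screw end with light, steady pressure, the file level and straight across and sliding from near its tip to near its handle. Lift the file clear of the bar for every return and never drag it back over the edge, then lay the file back in its rest as it lay before, and leave everything else on the bench alone.

Things in the scene. Friction and masses are not known exactly. Their poses are not given: they have to be found in the camera images.
- file: Flat hand file, loose, 255 mm long, 0.12 to 0.21 kg, lying level in the rest. Origin on its centre line where blade meets handle; x along the file to the blade's tip, y across its width, z up. Black flat-sided handle x = -105 to 0 mm, 20 mm wide (y), 24 mm high (z +-12). Dark steel blade x = 0 to 150 mm, 18 mm wide, 5 mm thick (z +-2.5).
- file_grip (a point): Point on the file's centre line in the front of the handle, 18 mm behind the file's origin: a good place to pinch it across y, firmly. Pushed up at the blade, the file tips a little in the fingers, so at one height the pressure grows as the bar comes nearer the handle.
- rest: Wooden file rest fixed to the bench: board 270 x 75 mm, 12 mm thick, with two notched cradles. Origin on the bench, x along the board to the file's tip. Handle cradle at x = -165 mm, seat 33 mm above the bench, notch 27 mm wide; blade cradle at x = 40 mm, seat 42.5 mm up, notch 25 mm wide; each 18 mm long, cheeks about 10 mm high, leaning outwards.
- rest_place (a point): Where the file's origin belongs when it lies in the rest: x = -80, y = 0, z = 45 mm in the rest's frame; the file's x along the rest's x. (It may start up to 8 mm off lengthways.) 21 mm of free air lie under the handle between the cradles.
- vise: Small grey bench vice bolted to the bench. Origin on the bench under the middle of the jaw gap; x is the direction of the filing stroke: level, square to the jaws, away from the screw; y along the jaws. Jaws 80 mm wide (y), reaching 34 mm either side in x, tops 100 mm up, rubber liners 2 mm higher. Screw and tommy bar on the -x side, to x = -138 mm, up to 72 mm above the bench.
- jaw_mid (a point): Middle of the jaw gap at the height of the jaw tops (100 mm above the bench), axes as the vice's. The bar's upper edge lies straight above it, between 20 and 36 mm higher (differs each time: find it by touch), its middle within 6 mm along y; file straight above this point.
- bar (a joint): The silver bar, on edge in rubber jaw liners: 10 mm thick (vice x), 92 mm long (y), 52 mm high. Joint: its lean, rad, 0 upright, + with the upper edge along the vice's +x; it pivots 40 mm below that edge and springs back, 10 N m/rad. 5 N of forward rubbing gives +0.02; a dragged return leans it back (limit -0.01). 5 to 9 N is a good filing pressure; over 16 N spoils the bar.
- tube_a: Bystander: square coin tube, 46 x 46 x 74 mm, white with a green lid, 0.45 kg; origin under its middle.
- tube_b: Bystander: a second coin tube, the same.
- spare_bar: Bystander: another silver bar lying flat, 52 x 92 x 10 mm, 0.47 kg; origin under its middle.
- brush: Bystander: file brush lying bristles down, 40 x 115 x 25 mm, 0.08 kg; origin under its middle.

How it is judged (in metres and radians):
On the way, in this order (a step that is already met when the one before it is completed fails the run):
1. the file is lifted off its rest (z of file in the frame of rest above 0.085 m), for 0.1 s.
2. first stroke: level and straight across the middle of the bar's edge, the file rubs forward over it with the tip third of its blade, bearing with more than 4 N (the bar leans forward) (contact force between file and bar above 4 N and value of joint bar above 0.005 rad and angle between file's own z axis and vertical below 0.17 rad and angle between the x axis of file and the x axis of vise, either way round below 0.2 rad and y of jaw_mid in the frame of file between -0.012 and 0.012 m and x of jaw_mid in the frame of file between 0.1 and 0.15 m), for 0.15 s.
3. first stroke: it still rubs forward with more than 4 N when the heel end of the blade (its last 60 mm) has come to the edge (contact force between file and bar above 4 N and value of joint bar above 0.005 rad and angle between file's own z axis and vertical below 0.17 rad and angle between the x axis of file and the x axis of vise, either way round below 0.2 rad and y of jaw_mid in the frame of file between -0.012 and 0.012 m and x of jaw_mid in the frame of file between 0.01 and 0.06 m), for 0.15 s.
4. first stroke: the file is lifted clear there, before it goes back (contact force between file and bar below 0.05 N and x of jaw_mid in the frame of file below 0.075 m), for 0.1 s.
5. second stroke: level and straight across the middle of the bar's edge, the file rubs forward over it with the tip third of its blade, bearing with more than 4 N (the bar leans forward) (all of step 2), for 0.15 s.
6. second stroke: it still rubs forward with more than 4 N when the heel end of the blade (its last 60 mm) has come to the edge (all of step 3), for 0.15 s.
7. second stroke: the file is lifted clear there, before it goes back (all of step 4), for 0.1 s.
8. third stroke: level and straight across the middle of the bar's edge, the file rubs forward over it with the tip third of its blade, bearing with more than 4 N (the bar leans forward) (all of step 5), for 0.15 s.
9. third stroke: it still rubs forward with more than 4 N when the heel end of the blade (its last 60 mm) has come to the edge (all of step 6), for 0.15 s.
10. third stroke: the file is lifted clear there, before it goes back (all of step 7), for 0.1 s.
At the end, for the whole second after the job is handed in: The file lies at rest in both cradles of its rest as before: within 25 mm lengthways, 10 mm sideways, 5 mm in height and 0.1 rad of its place, let go (x of file in the frame of rest between -0.105 and -0.055 m and y of file in the frame of rest between -0.01 and 0.01 m and z of file in the frame of rest between 0.04 and 0.05 m and angle between the x axis of file and the x axis of rest, either way round below 0.1 rad and angle between file's own z axis and vertical below 0.1 rad and linear speed of file below 0.02 m/s); the robot touches nothing.
It fails at once if the file presses on the bar with more than 16 N (contact force between file and bar above 16 N).
It fails at once if the file is dragged backwards on the bar (the bar leans back more than 0.01 rad) (value of joint bar below -0.01 rad).
It fails at once if the file bears on the vice (contact force between file and vise above 3 N).
It fails at once if the gripper or arm knocks the vice or the bar (contact force between any of the arm, the fingers and vise above 5 N or contact force between any of the arm, the fingers and bar above 5 N).
It fails at once if a coin tube, the spare bar or the brush is moved more than 20 mm (distance of any of tube_a, tube_b, spare_bar, brush from where it was at the start of the episode above 0.02 m).
It also fails if it takes over 72 s, if anything falls off the work surface, if the arm or the gripper's body presses on something with over 40 N, if the wrist force passes 120 N, or if a joint passes its speed limit or range.

## Working session

There is one attempt and no reset: what is moved stays moved. The work goes in short steps, Python scripts to look and compute and a shell command to move; the robot and the scene stay as the last step left them, time stands still between calls to the robot, and variables do not carry over. Pictures are saved under pics/ and viewed, at most 10 in all, crops included, and the job is handed in when it is done.

```bash
mkdir -p pics; python3 - <<'E'
from cell import manip
import cv2,numpy as np
print(manip.read_state(), manip.tip_reach)
ims=[]
for n in ["scene","side","wrist"]:
    print(n,manip.camera_params(n))
    im=manip.camera(n); cv2.imwrite(f"pics/{n}0.png",im[:,:,::-1])
E
```

```text
{'clock': 0.0, 'joints': array([ 1.06941105e+00,  3.00437135e-01,  1.52155988e+00, -1.25471648e-05,
        1.32067693e+00, -6.66165496e-02]), 'qd': array([-0.00044909, -0.0015106 , -0.00015961,  0.00044501, -0.00022948,
       -0.00126225]), 'effort': array([-3.68565870e-04, -5.31791461e+01, -3.52743351e+01,  7.09034060e-02,
        2.42679776e-02, -1.20645532e-04]), 'eef_pos': array([231.54848931, 498.5958499 , 192.21393072]), 'eef_rot': array([-3.14051296e+00, -5.98518495e-05,  2.70682700e+00]), 'wrist_force': array([-0.2376965 ,  0.23275973,  0.76823321]), 'moment': array([ 0.0252025 ,  0.05520125, -0.00768423]), 'finger_force': 0.0, 'finger_gap': 94.10882091379862} 14.0
scene {'fovy': 43.236583726322536, 'cx': 256.51643650188583, 'cy': 197.02487908941626, 'origin': array([1157.48067953,  705.92203621,  685.94315772]), 'attitude': array([-2.16332103,  0.01728219,  2.49969689])}
side {'fovy': 46.315206925400524, 'cx': 261.0830569787153, 'cy': 184.14207905862168, 'origin': array([ 378.15538031, -614.21079776,  819.9196055 ]), 'attitude': array([-2.38670252,  0.01141286, -0.40179003])}
wrist {'fovy': 61.67919503872374, 'cx': 256.3712182594414, 'cy': 192.7124662319454, 'origin': array([169.9419254 , 527.71531526, 383.46311212]), 'attitude': array([2.90224528e+00, 5.64002184e-04, 1.13654966e+00])}
```

View pics/scene0.png

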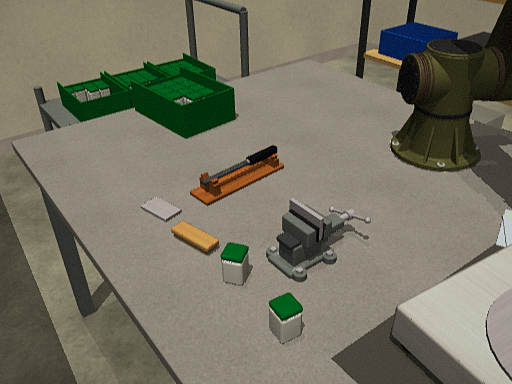

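View pics/side0.png

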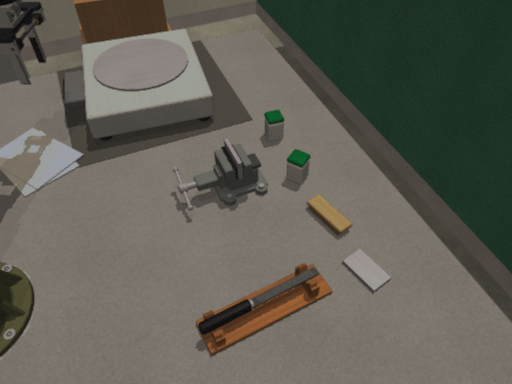

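The scene and side pictures show the rest (side ~(265,305)), the vice (side ~(228,172)), screw facing the robot, with the tubes and brush beyond. Now measure.

```bash
cat > h.py <<'E'
import numpy as np,cv2
from scipy.spatial.transform import Rotation as Rn
from cell import manip
def cam(n):
    p=manip.camera_params(n); f=192/np.tan(np.radians(p['fovy']/2))
    return p['origin'],Rn.from_euler('xyz',p['attitude']).as_matrix(),f,p['cx'],p['cy']
def ray(c,uv):
    o,R,f,cx,cy=c; uv=np.atleast_2d(uv).astype(float)
    return np.c_[(uv[:,0]-cx)/f,(uv[:,1]-cy)/f,np.ones(len(uv))]@R.T
def onz(c,uv,z):
    d=ray(c,uv); return c[0]+d*((z-c[0][2])/d[:,2])[:,None]
def proj(c,P):
    o,R,f,cx,cy=c; q=(np.atleast_2d(P)-o)@R
    return np.c_[q[:,0]/q[:,2]*f+cx,q[:,1]/q[:,2]*f+cy]
def tri(c1,u1,c2,u2):
    d1=ray(c1,u1)[0];d2=ray(c2,u2)[0];d1/=np.linalg.norm(d1);d2/=np.linalg.norm(d2)
    s=np.linalg.lstsq(np.c_[d1,-d2],c2[0]-c1[0],rcond=None)[0]
    a=c1[0]+s[0]*d1;b=c2[0]+s[1]*d2
    return (a+b)/2,np.linalg.norm(a-b)
E
python3 - <<'E'
from h import *
for n,(x0,y0,x1,y1) in dict(scene=(185,140,295,210),side=(190,255,340,355)).items():
    im=cv2.imread(f'pics/{n}0.png'); c=cam(n)
    hsv=cv2.cvtColor(im,cv2.COLOR_BGR2HSV)
    m=((hsv[...,0]<14)&(hsv[...,1]>120)&(hsv[...,2]>60)).astype(np.uint8)
    k=np.zeros_like(m);k[y0:y1,x0:x1]=1;m*=k
    ct=np.vstack([q for q in cv2.findContours(m,0,cv2.CHAIN_APPROX_NONE)[0] if len(q)>20])
    h=cv2.convexHull(ct)[:,0]
    print(n,h.tolist()); W=onz(c,h,12)[:,:2]
    print(cv2.minAreaRect(W.astype(np.float32)))
im=cv2.imread('pics/side0.png');s=cv2.imread('pics/scene0.png')
a=cv2.resize(im[130:215,165:275],None,fx=7,fy=7,interpolation=cv2.INTER_CUBIC)
b=cv2.resize(s[190:285,260:380],None,fx=6,fy=6,interpolation=cv2.INTER_CUBIC)
cv2.imwrite('pics/a.png',a);cv2.imwrite('pics/b.png',b)
E
```

```text
scene [[283, 166], [282, 167], [273, 172], [207, 205], [192, 195], [190, 193], [190, 191], [201, 175], [202, 174], [206, 172], [275, 153], [276, 153], [283, 164]]
((538.2960205078125, -227.84573364257812), (304.2803955078125, 126.26849365234375), 5.713592052459717)
side [[331, 291], [329, 293], [318, 299], [255, 332], [228, 346], [212, 354], [210, 352], [207, 346], [197, 325], [196, 322], [196, 321], [197, 320], [205, 313], [297, 266], [301, 264], [305, 264], [313, 265], [330, 288], [331, 290]]
((545.4619140625, -212.090576171875), (267.3912353515625, 85.8183822631836), 5.66992712020874)
```

View pics/a.png

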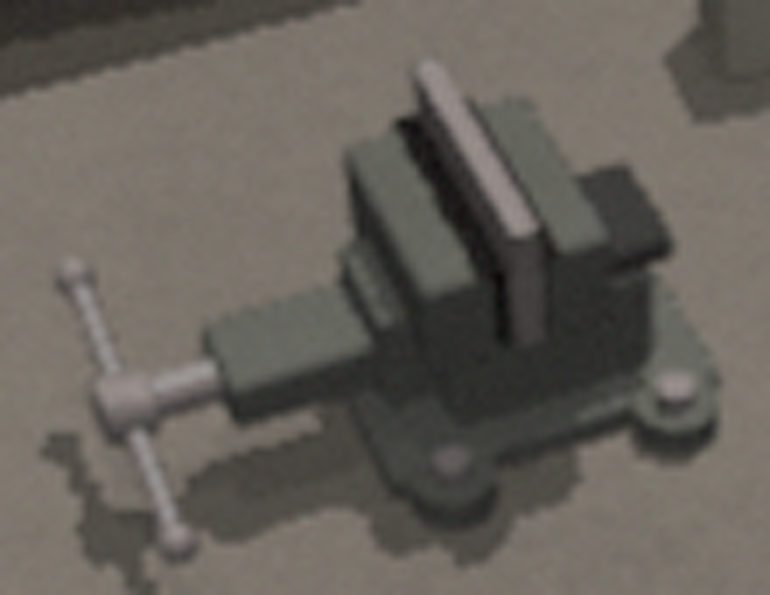

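View pics/b.png

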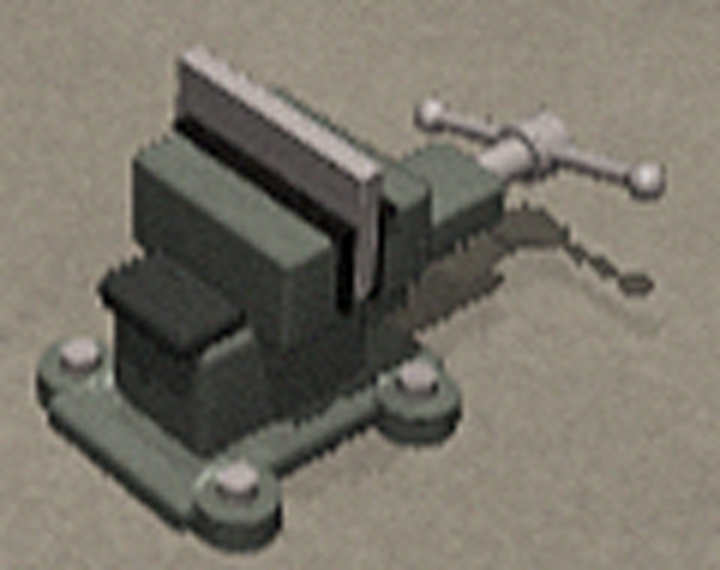

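Side crop: bar top ends at crop (428,65) and (524,232); jaw-top corners at (345,150), (428,292), (608,238), (530,97). Scene crop: bar ends (373,175) and (193,53); jaw corners (135,155), (285,265).

```bash
python3 - <<'E'
from h import *
S=cam('side');C=cam('scene')
s=lambda u,v:[165+(u+.5)/7-.5,130+(v+.5)/7-.5]
c=lambda u,v:[260+(u+.5)/6-.5,190+(v+.5)/6-.5]
A=tri(S,s(428,65),C,c(373,175));B=tri(S,s(524,232),C,c(193,53))
print('bar ends',A,B); d=A[0]-B[0]; print(np.linalg.norm(d),np.arctan2(-d[0],d[1]),(A[0]+B[0])/2)
P=onz(S,[s(345,150),s(428,292),s(608,238),s(530,97)],100)[:,:2]
Q=onz(C,[c(135,155),c(285,265)],100)[:,:2]
print(P.round(1),P.mean(0),Q.round(1))
for a,b in((0,1),(3,2)):
    e=P[a]-P[b];print(np.linalg.norm(e),np.arctan2(-e[0],e[1]))
e=P[2]-P[1];print(np.linalg.norm(e),np.arctan2(e[1],e[0]))
# rest: handle black mask
E
python3 - <<'E'
import cv2
im=cv2.imread('pics/side0.png');s=cv2.imread('pics/scene0.png')
a=cv2.resize(im[255:355,190:340],None,fx=5,fy=5,interpolation=cv2.INTER_CUBIC)
cv2.imwrite('pics/c.png',a)
E
```

```text
bar ends (array([608.34907507, 165.73265614, 119.56361412]), np.float64(2.6922079618631827)) (array([608.75466594,  75.94966876, 120.08565929]), np.float64(2.2450877014207866))
89.785421184919 0.004517427240160316 [608.55187051 120.84116245 119.82463671]
[[575.1 156.6]
 [577.7  81.3]
 [640.5  81.1]
 [642.2 156.4]] [608.88220823 118.86818123] [[643.7  89. ]
 [643.7 165.7]]
75.27172717842471 0.03460278490149764
75.31733168673836 -0.022516065722515303
62.85133252156142 -0.0031004492595810393
```

View pics/c.png

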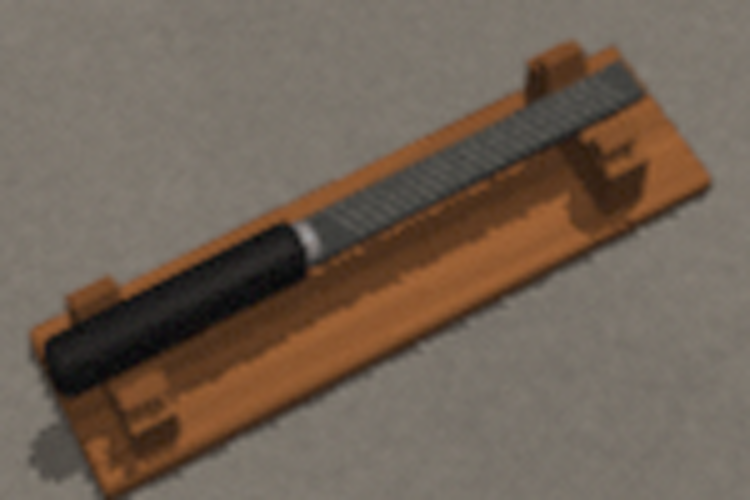

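Crop: board corners at (615,45), (710,187), (108,495), (32,335); blade tip corners (615,63), (645,95); ferrule at ~(308,242).

```bash
python3 - <<'E'
from h import *
S=cam('side')
s=lambda L:[[190+(u+.5)/5-.5,255+(v+.5)/5-.5] for u,v in L]
P=onz(S,s([(615,45),(710,187),(108,495),(32,335)]),12)[:,:2]
print(P.round(1),P.mean(0))
for a,b in((0,3),(1,2)):
    e=P[a]-P[b];print(np.linalg.norm(e),np.arctan2(e[1],e[0]))
T=onz(S,s([(615,63),(645,95),(310,242),(320,262)]),47.5)[:,:2];print('tip',T.round(1),T[:2].mean(0))
t=np.array([np.cos(.0),0])
# current wrist view: where are these points seen?
W=cam('wrist');print(proj(W,[[540,-215,45],[480,-215,45]]))
st=manip.read_state();print(Rn.from_euler('xyz',st['eef_rot']).as_matrix().round(3))
E
```

```text
[[ 676.5 -167.1]
 [ 680.4 -242.1]
 [ 417.3 -265.5]
 [ 410.5 -194.7]] [ 546.18145535 -217.34029659]
267.48440252905806 0.10338796752096281
264.1061663410713 0.08883040746895123
tip [[ 659.5 -194.3]
 [ 663.5 -212.3]
 [ 517.1 -218.9]
 [ 517.4 -228. ]] [ 661.48852172 -203.28763756]
[[ -88.65306757  558.67915959]
 [-115.39832643  532.53020655]]
[[-0.907  0.421 -0.   ]
 [ 0.421  0.907 -0.001]
 [ 0.    -0.001 -1.   ]]
```

Vice at about (608.7, 120), yaw ≈ 0; file grip about (494, -220), yaw ≈ 0.098; heights and sizes agree. Move over the file.

```bash
python3 -m creep '[[0.2,[-54.1,-54.1,0],-6.1],[0.2,[-54.1,-54.1,0],-6.1],[0.2,[-54.1,-54.1,0],-6.1],[0.2,[-54.1,-54.1,0],-6.1],[0.2,[-54.1,-54.1,0],-6.1],[0.2,[-54.1,-54.1,0],-6.1],[0.2,[-54.1,-54.1,0],-6.1],[0.2,[-54.1,-54.1,0],-6.1],[0.2,[-54.1,-54.1,0],-6.1],[0.2,[-54.1,-54.1,0],-6.1],[0.2,[-54.1,-54.1,0],-6.1],[0.2,[-54.1,-54.1,0],-6.1]]'
cat >> h.py <<'E'
def goto(p,yaw=None):
    s=manip.read_state();R=Rn.from_euler('xyz',s['eef_rot']).as_matrix()
    a=np.arctan2(R[1,0],R[0,0])
    print('cm',(R.T@(np.array(p)-s['eef_pos'])/10).round(2),'turn',None if yaw is None else round(float(-np.degrees((yaw-a+np.pi)%(2*np.pi)-np.pi)/5),2))
E
python3 -c "
from h import *
goto([494.3,-219.8,190],3.24)"
```

```text
clock: 1.35
eef_pos: [435.4, -59.5, 192.9]
eef_rot: [-3.142, 0.0, -3.044]
wrist_force: [0.8, 1.0, 0.1]
finger_gap: 56.4
finger_force: 0.0
cm [ -4.31 -16.52   0.29] turn -0.01
```

```bash
python3 -m creep '[[0.2,[-4.3,-16.5,0],0],[0.2,[-4.3,-16.5,0],0],[0.2,[-4.3,-16.5,0],0],[0.2,[-4.3,-16.5,0],0],[0.2,[-4.3,-16.5,0],0],[0.2,[-4.3,-16.5,0],0]]'
python3 - <<'E'
from h import *
c=cam('wrist');im=manip.camera('wrist')[:,:,::-1];cv2.imwrite('pics/w1.png',im)
goto([494.3,-219.8,40],3.24)
print('pred grip,origin,tip px',proj(c,[[494.3,-219.8,57],[512.2,-218,47.5],[661.5,-203.3,47.5]]).round(1))
E
```

```text
clock: 1.95
eef_pos: [493.7, -217.0, 192.3]
eef_rot: [3.141, -0.001, -3.045]
wrist_force: [0.6, -0.1, -0.0]
finger_gap: 56.5
finger_force: 0.0
cm [-0.03 -0.34 15.26] turn -0.0
pred grip,origin,tip px [[253.4 182.1]
 [253.5 196.7]
 [253.8 318.9]]
```

View pics/w1.png

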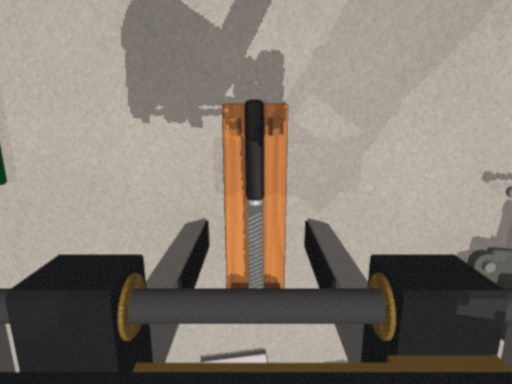

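The wrist view shows the handle at column ~254, rows 100–199, blade below, board columns 223–288; prediction agrees to ~2 px.

```bash
python3 - <<'E'
from h import *
c=cam('wrist');im=cv2.imread('pics/w1.png')
m=(im.max(2)<50)
rows=range(108,196,4);L=[]
for r in rows:
    x=np.where(m[r,235:275])[0]+235; L.append([(x[0]+x[-1])/2,r])
P=onz(c,L,57)[:,:2]; k=np.polyfit(P[:,0],P[:,1],1); print('handle line yaw',np.arctan(k[0]),'y@494',np.polyval(k,494.3))
hsv=cv2.cvtColor(im,cv2.COLOR_BGR2HSV);o=(hsv[...,0]<18)&(hsv[...,1]>120)
B=[]
for r in range(135,280,8):
    x=np.where(o[r,210:300])[0]+210;B.append([(x[0]+x[-1])/2,r])
Q=onz(c,B,12)[:,:2];k=np.polyfit(Q[:,0],Q[:,1],1);print('board',np.arctan(k[0]),np.polyval(k,494.3))
print('handle ends',onz(c,[[254.5,99.5],[254.5,199.5]],[57][0])[:,:2], 'ferr',onz(c,[[254.5,199.5]],47.5))
print('board back edge',onz(c,[[254.5,103]],12))
E
```

```text
handle line yaw 0.1041998420622526 y@494 -218.3592382467197
board 0.10054361581713417 -218.10634072072398
handle ends [[ 412.30131549 -226.14249095]
 [ 512.9242797  -216.34297292]] ferr [[ 515.4473994  -216.14454276   47.5       ]]
board back edge [[ 414.13201948 -226.18821926   12.        ]]
```

```bash
python3 -m creep '[[0.2,[-0.1,-0.15,5],0],[0.2,[-0.1,-0.15,9],0],[0.2,[-0.1,-0.15,12],0],[0.2,[-0.1,-0.15,14],0],[0.2,[-0.1,-0.15,15.2],0],[0.2,[-0.1,-0.15,15.2],0],[0.2,[-0.1,-0.15,15.2],0]]' && python3 -m creep '[[-0.2,[0,0,0],0],[-0.4,[0,0,0],0],[-0.6,[0,0,0],0],[-1,[0,0,0],0],[-1,[0,0,0],0],[-1,[0,0,0],0],[-1,[0,0,0],0]]' 40
```

```text
clock: 2.7
eef_pos: [495.7, -218.6, 41.9]
eef_rot: [-3.141, 0.001, -3.043]
wrist_force: [1.1, -1.0, 0.1]
finger_gap: 56.4
finger_force: 0.0
clock: 3.4
eef_pos: [495.2, -218.8, 40.9]
eef_rot: [-3.142, 0.0, -3.044]
wrist_force: [-0.9, 1.5, 1.9]
finger_gap: 19.1
finger_force: 40.0
```

```bash
python3 -m creep '[[-1,[0,0,0],0],[-1,[0,0,0],0],[-1,[0,0,0],0],[-1,[0,0,-2],0],[-1,[0,0,-5],0],[-1,[0,0,-9],0],[-1,[0,0,-12],0],[-1,[0,0,-14],0],[-1,[0,0,-15],0],[-1,[0,0,-15],0],[-1,[0,0,-15],0],[-1,[0,0,-15],0]]' 60
python3 - <<'E'
from h import *
print(manip.read_state()['wrist_force'],manip.read_state()['moment'])
# above-vice start: contact at file x=120 => grip is 138 behind
goto([608.7-138,120,190],np.pi)
im=manip.camera('side');c=cam('side');cv2.imwrite('pics/s1.png',im[:,:,::-1])
E
```

```text
clock: 4.6
eef_pos: [494.7, -218.6, 189.3]
eef_rot: [3.14, -0.002, -3.044]
wrist_force: [-0.5, 0.8, -2.1]
finger_gap: 18.6
finger_force: 60.0
[-0.45333268  0.79038651 -2.11629465] [0.00826287 0.10161596 0.00245574]
cm [-9.000e-01  3.393e+01 -3.000e-02] turn 1.12
```

```bash
python3 -m creep '[[-1,[-0.9,4,0],0.5],[-1,[-0.9,8,0],1.12],[-1,[-0.9,12,0],1.12],[-1,[-0.9,16,0],1.12],[-1,[-0.9,20,0],1.12],[-1,[-0.9,24,0],1.12],[-1,[-0.9,28,0],1.12],[-1,[-0.9,31,0],1.12],[-1,[-0.9,33,0],1.12],[-1,[-0.9,33.9,0],1.12],[-1,[-0.9,33.9,0],1.12],[-1,[-0.9,33.9,0],1.12]]'
python3 - <<'E'
from h import *
goto([608.7-138,120,190],np.pi);print(manip.read_state()['wrist_force'])
for n in('side','scene'):
    cv2.imwrite(f'pics/{n}2.png',manip.camera(n)[:,:,::-1])
a=cv2.imread('pics/side2.png')[90:215,140:290];b=cv2.imread('pics/scene2.png')[140:290,250:390]
cv2.imwrite('pics/d.png',np.hstack([cv2.resize(a,(400,333),interpolation=2),cv2.resize(b,(311,333),interpolation=2)]))
E
```

```text
clock: 5.85
eef_pos: [471.2, 118.8, 190.5]
eef_rot: [-3.141, -0.001, 3.141]
wrist_force: [-1.0, -0.6, -2.4]
finger_gap: 17.9
finger_force: 60.0
cm [0.05 0.12 0.05] turn -0.01
[-1.03493535 -0.61643564 -2.41852835]
```

View pics/d.png

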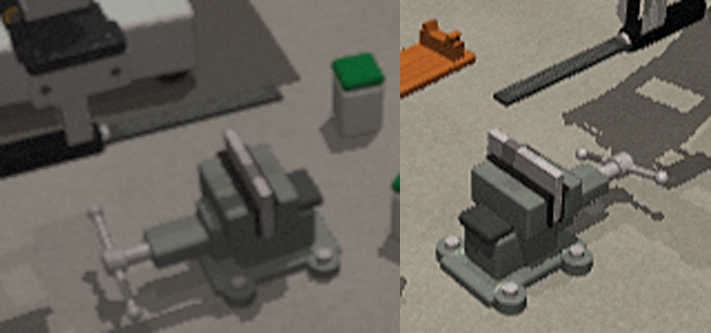

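```bash
python3 - <<'E'
from h import *
S=cam('side');C=cam('scene')
s=lambda u,v:[165+(u+.5)/7-.5,130+(v+.5)/7-.5]
c=lambda u,v:[260+(u+.5)/6-.5,190+(v+.5)/6-.5]
A=tri(S,s(608,238),C,c(135,155));B=tri(S,s(530,97),C,c(285,265));print(A,B,(A[0]+B[0])/2)
t,e=tri(S,[140+279/2.667,90+94/2.667],C,[250+100/2.221,140+98/2.221]);print('tip',t,e)
E
```

```text
(array([641.27250904,  85.0796407 ,  96.44727929]), np.float64(1.4544934819618518)) (array([642.30329109, 161.75993338,  96.30386195]), np.float64(3.5100782305181037)) [641.78790007 123.41978704  96.37557062]
tip [639.07725121 117.21343514 187.36189368] 4.705068867881446
```

The picture shows the file held level over the vice, tip beyond the bar; the triangulated tip matches the robot's pose to ~2 mm. Go down towards the bar.

```bash
python3 -m creep '[[-1,[1.9,0.37,0],0],[-1,[1.9,0.37,2],0],[-1,[1.9,0.37,4],0],[-1,[1.9,0.37,5],0],[-1,[1.9,0.37,5],0],[-1,[1.9,0.37,5],0],[-1,[1.9,0.37,5],0]]'
for i in 1 2 3; do python3 -m creep '[[-1,[0,0,0],0]]' | grep -E "force|pos"; done
python3 -m creep '[[-1,[0,0,0.1],0],[-1,[0,0,0.2],0],[-1,[0,0,0.3],0],[-1,[0,0,0.4],0],[-1,[0,0,0.5],0],[-1,[0,0,0.5],0]]'
```

```text
clock: 6.65
eef_pos: [452.7, 123.1, 141.7]
eef_rot: [3.141, 0.001, 3.141]
wrist_force: [-0.6, -0.2, -1.3]
finger_gap: 18.2
finger_force: 60.0
eef_pos: [452.5, 123.2, 141.5]
wrist_force: [-1.0, -0.2, -1.9]
finger_force: 60.0
eef_pos: [452.4, 123.2, 141.2]
wrist_force: [0.1, -0.6, -1.2]
finger_force: 60.0
eef_pos: [452.2, 123.2, 141.0]
wrist_force: [-0.4, -0.3, -1.5]
finger_force: 60.0
clock: 7.55
eef_pos: [452.1, 123.2, 135.6]
eef_rot: [-3.142, -0.0, 3.141]
wrist_force: [-0.0, 0.3, -1.9]
finger_gap: 18.6
finger_force: 60.0
```

```bash
cat > r.py <<'E'
from cell import manip
s=manip.read_state();print(s['clock'],s['eef_pos'].round(1),'F',s['wrist_force'].round(2),'M',s['moment'].round(3))
E
python3 r.py
python3 -m creep '[[-1,[0,0,0.1],0],[-1,[0,0,0.2],0],[-1,[0,0,0.2],0]]' >/dev/null; python3 r.py
python3 -m creep '[[-1,[0,0,0.1],0],[-1,[0,0,0.2],0],[-1,[0,0,0.2],0]]' >/dev/null; python3 r.py
python3 -m creep '[[-1,[0,0,0.1],0],[-1,[0,0,0.2],0],[-1,[0,0,0.2],0]]' >/dev/null; python3 r.py
```

```text
7.55 [452.1 123.2 135.6] F [-0.03  0.32 -1.93] M [-0.009  0.093 -0.01 ]
7.85 [452.1 123.2 133.6] F [-0.42  0.23 -1.44] M [0.026 0.087 0.009]
8.15 [452.1 123.2 131.6] F [-0.04 -0.42 -1.97] M [-0.017  0.056 -0.014]
8.45 [452.1 123.2 129.6] F [-0.1  -0.75 -2.37] M [-0.024  0.085  0.045]
```

```bash
cat >> r.py <<'E'
import sys; sys.exit(abs(s['moment'][1]-.085)>.2)
E
python3 -m creep '[[-1,[0,0,0.1],0],[-1,[0,0,0.1],0]]' >/dev/null; python3 r.py && 
python3 -m creep '[[-1,[0,0,0.1],0],[-1,[0,0,0.1],0]]' >/dev/null; python3 r.py && 
python3 -m creep '[[-1,[0,0,0.1],0],[-1,[0,0,0.1],0]]' >/dev/null && python3 r.py && 
python3 -m creep '[[-1,[0,0,0.1],0],[-1,[0,0,0.1],0]]' >/dev/null && python3 r.py && 
python3 -m creep '[[-1,[0,0,0.1],0],[-1,[0,0,0.1],0]]' >/dev/null && python3 r.py && 
python3 -m creep '[[-1,[0,0,0.1],0],[-1,[0,0,0.1],0]]' >/dev/null && python3 r.py
```

```text
8.65 [452.1 123.2 128.7] F [-1.    0.56 -1.17] M [ 0.052  0.142 -0.012]
8.65 [452.1 123.2 128.7] F [-1.    0.56 -1.17] M [ 0.052  0.142 -0.012]False
False
```

```bash
sed -i 's/sys.exit(\(.*\))$/sys.exit(int(\1))/' r.py
python3 -m creep '[[-1,[0,0,0.1],0],[-1,[0,0,0.1],0]]' >/dev/null; python3 r.py && 
python3 -m creep '[[-1,[0,0,0.1],0],[-1,[0,0,0.1],0]]' >/dev/null && python3 r.py && 
python3 -m creep '[[-1,[0,0,0.1],0],[-1,[0,0,0.1],0]]' >/dev/null && python3 r.py && 
python3 -m creep '[[-1,[0,0,0.1],0],[-1,[0,0,0.1],0]]' >/dev/null && python3 r.py && 
python3 -m creep '[[-1,[0,0,0.1],0],[-1,[0,0,0.1],0]]' >/dev/null && python3 r.py && 
python3 -m creep '[[-1,[0,0,0.1],0],[-1,[0,0,0.1],0]]' >/dev/null && python3 r.py
```

```text
8.85 [452.1 123.2 127.6] F [ 0.55 -0.4  -2.06] M [0.033 0.115 0.007]
9.05 [452.1 123.2 126.7] F [ 0.29 -0.13 -1.74] M [0.024 0.139 0.054]
9.25 [452.1 123.2 125.7] F [ 0.13  0.44 -1.1 ] M [0.036 0.126 0.055]
9.45 [452.1 123.2 124.7] F [ 0.14  0.4  -2.54] M [ 0.093  0.003 -0.015]
9.65 [452.1 123.2 123.7] F [ 0.44 -1.25 -0.85] M [ 0.064  0.012 -0.035]
9.85 [452.1 123.2 122.7] F [-0.23 -0.03 -0.61] M [ 0.04   0.014 -0.041]
```

```bash

python3 -m creep '[[-1,[0,0,0.1],0],[-1,[0,0,0.1],0]]' >/dev/null; python3 r.py && 
python3 -m creep '[[-1,[0,0,0.1],0],[-1,[0,0,0.1],0]]' >/dev/null && python3 r.py && 
python3 -m creep '[[-1,[0,0,0.1],0],[-1,[0,0,0.1],0]]' >/dev/null && python3 r.py && 
python3 -m creep '[[-1,[0,0,0.1],0],[-1,[0,0,0.1],0]]' >/dev/null && python3 r.py
```

```text
10.05 [452.1 123.2 121.7] F [-0.07  0.18 -0.47] M [ 0.005  0.01  -0.026]
10.25 [452.1 123.2 120.7] F [-1.4  -0.35 -0.41] M [ 0.034  0.048 -0.035]
10.45 [452.1 123.2 119.7] F [-0.67 -0.38 -1.39] M [ 0.066  0.057 -0.022]
10.65 [452.1 123.2 118.7] F [-0.86 -0.01 -0.43] M [ 0.07   0.018 -0.027]
```

```bash

python3 -m creep '[[-1,[0,0,0.1],0],[-1,[0,0,0.1],0]]' >/dev/null; python3 r.py && 
python3 -m creep '[[-1,[0,0,0.1],0],[-1,[0,0,0.1],0]]' >/dev/null && python3 r.py && 
python3 -m creep '[[-1,[0,0,0.1],0],[-1,[0,0,0.1],0]]' >/dev/null && python3 r.py
python3 - <<'E'
from h import *
for n in('side','scene'):
    cv2.imwrite(f'pics/{n}3.png',manip.camera(n)[:,:,::-1])
a=cv2.imread('pics/side3.png')[110:200,165:275];b=cv2.imread('pics/scene3.png')[180:270,270:380]
cv2.imwrite('pics/e.png',np.hstack([cv2.resize(a,(400,327),interpolation=2),cv2.resize(b,(400,327),interpolation=2)]))
E
python3 r.py
```

```text
10.85 [452.1 123.2 117.7] F [-0.18 -0.61 -1.23] M [ 0.039  0.027 -0.011]
11.05 [452.1 123.2 116.7] F [-0.2  -1.11 -0.94] M [0.009 0.056 0.011]
11.25 [452.1 123.2 115.7] F [-0.33 -0.18 -0.71] M [ 0.01   0.002 -0.026]
11.35 [452.2 123.2 115.8] F [-1.39  0.65 -0.43] M [ 0.085  0.089 -0.044]
```

View pics/e.png

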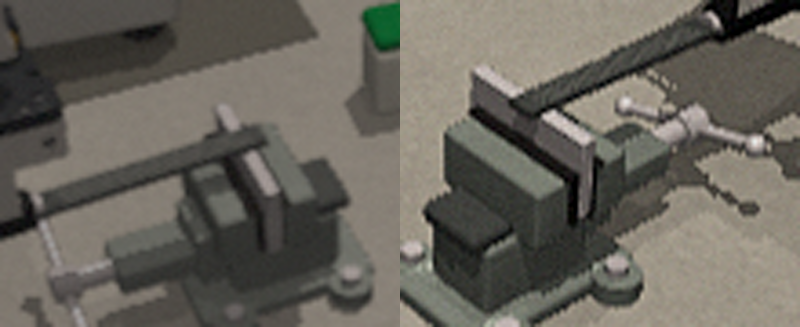

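The picture shows the blade resting on the bar's middle with the tip tipped up: contact came ~9 mm ago and the grip is soft in tipping. I measure how force depends on depth.

```bash
cat > av.py <<'E'
# average readings; each camera call passes 0.05 s
from h import *
F=[];M=[]
for i in range(8):
    manip.camera('wrist');s=manip.read_state();F.append(s['wrist_force']);M.append(s['moment'])
print(s['clock'],s['eef_pos'].round(1),'F',np.mean(F,0).round(2),'M',np.mean(M,0).round(3),'gap',s['finger_gap'])
E
python3 av.py
python3 -m creep '[[-1,[0,0,-0.2],0],[-1,[0,0,-0.4],0],[-1,[0,0,-0.4],0]]' >/dev/null; python3 av.py
python3 -m creep '[[-1,[0,0,-0.2],0],[-1,[0,0,-0.4],0],[-1,[0,0,-0.4],0]]' >/dev/null; python3 av.py
python3 -m creep '[[-1,[0,0,-0.2],0],[-1,[0,0,-0.4],0],[-1,[0,0,-0.4],0]]' >/dev/null; python3 av.py
```

```text
11.75 [452.2 123.2 115.8] F [-0.98  0.19 -0.44] M [0.02  0.059 0.008] gap 18.422840947861392
12.45 [452.2 123.2 119.8] F [ 0.06  0.05 -1.08] M [ 0.027 -0.095 -0.009] gap 18.446045620183718
13.15 [452.1 123.2 123.7] F [ 0.23 -0.04 -1.57] M [ 0.036  0.03  -0.004] gap 18.362670937732823
13.85 [452.1 123.2 127.7] F [ 0.08 -0.31 -1.33] M [0.02  0.1   0.018] gap 18.41720002702102
```

```bash
python3 -m creep '[[-1,[-0.5,0,0.4],0],[-1,[-1,0,0.8],0],[-1,[-1.4,0,1.2],0],[-1,[-1.8,0,1.5],0],[-1,[-2.2,0,1.7],0],[-1,[-2.5,0,1.8],0],[-1,[-2.8,0,1.9],0],[-1,[-3.0,0,1.9],0]]'|grep -E 'pos|wrist'; python3 r.py; python3 -m creep '[[-1,[-0.1,0,0.05],0]]'|grep -E "pos|wrist";python3 -m creep '[[-1,[-0.1,0,0.05],0]]'|grep -E "pos|wrist";python3 -m creep '[[-1,[-0.1,0,0.05],0]]'|grep -E "pos|wrist"
```

```text
eef_pos: [482.3, 123.2, 108.8]
wrist_force: [-2.5, -0.3, 1.5]
14.65 [482.3 123.2 108.8] F [-2.5  -0.3   1.54] M [ 0.021  0.166 -0.032]
eef_pos: [483.4, 123.2, 108.4]
wrist_force: [-4.1, -0.3, 1.9]
eef_pos: [484.2, 123.2, 107.9]
wrist_force: [-3.7, 0.0, 2.6]
eef_pos: [485.2, 123.2, 107.3]
wrist_force: [-3.6, 0.5, 2.4]
```

Normal force ≈ 3.8 N at depth 14 mm and arm 124 mm (stiffness ≈ 4.1 N·m/rad, friction high, so rubbing backwards must be avoided). Lift clear, check the file hasn't shifted in the grip, and start over with fuller pressure.

```bash
python3 -m creep '[[-1,[-0.3,0,-0.6],0],[-1,[-0.4,0,-1.8],0],[-1,[-0.4,0,-4],0],[-1,[0,0,-6],0],[-1,[1.4,-0.44,-8.3],0],[-1,[1.4,-0.44,-8.3],0],[-1,[1.4,-0.44,-8.3],0],[-1,[1.4,-0.44,-8.3],0],[-1,[1.4,-0.44,-8.3],0]]'|grep -E "pos|wrist"
python3 - <<'E'
from h import *
for n in('side','scene'):
    b=cv2.cvtColor(cv2.imread(f'pics/{n}2.png'),6).astype(np.float32)
    a=manip.camera(n)[:,:,::-1].copy();cv2.imwrite(f'pics/{n}4.png',a);a=cv2.cvtColor(a,6).astype(np.float32)
    C=cam(n)
    p=[proj(C,[[471+18+x,119,195]])[0] for x in(0,80,140)]
    for q in p:
        u,v=q.round().astype(int); w=10
        sh=cv2.phaseCorrelate(b[v-w:v+w,u-w:u+w].copy(),a[v-w:v+w,u-w:u+w].copy(),cv2.createHanningWindow((20,20),cv2.CV_32F))
        print(n,u,v,np.round(sh[0],2),round(sh[1],2), np.abs(a-b)[v-w:v+w,u-w:u+w].mean())
E
python3 r.py
```

```text
eef_pos: [471.1, 118.8, 189.3]
wrist_force: [0.2, 0.3, -1.7]
side 177 140 [0.22 0.04] 1.0 4.6775
side 213 130 [-0.1  -0.12] 1.0 4.41
side 239 123 [-0.18  0.12] 1.03 3.845
scene 350 157 [0.22 0.26] 0.96 13.495
scene 322 170 [-0.13  0.18] 1.06 13.185
scene 299 180 [-0.02  0.08] 0.93 11.7325
15.95 [471.1 118.8 189.6] F [-0.23  0.45 -1.52] M [ 0.035  0.111 -0.029]
```

Grip unchanged (shifts < 0.3 px). Stroke 1.

```bash
python3 -m creep '[[-1,[1.9,0.44,2],0],[-1,[1.9,0.44,4.5],0],[-1,[1.9,0.44,6.2],0],[-1,[1.9,0.44,6.2],0],[-1,[1.9,0.44,6.2],0],[-1,[1.9,0.44,6.2],0]]'|grep pos; python3 -m creep '[[-1,[-0.5,0,0.5],0],[-1,[-0.9,0,1.1],0],[-1,[-1.3,0,1.6],0],[-1,[-1.7,0,1.95],0],[-1,[-2.1,0,2.2],0],[-1,[-2.5,0,2.35],0],[-1,[-2.8,0,2.4],0],[-1,[-3.1,0,2.4],0]]'|grep -E 'pos|wrist'; python3 r.py
```

```text
eef_pos: [452.7, 123.3, 129.2]
eef_pos: [483.4, 123.2, 104.4]
wrist_force: [-2.9, 0.1, 2.7]
17.35 [483.4 123.2 104.4] F [-2.91  0.14  2.69] M [0.033 0.292 0.045]
```

```bash
python3 -m creep '[[-1,[-0.15,0,0.08],0],[-1,[-0.25,0,0.13],0]]'|grep -E 'pos|wrist'; python3 -m creep '[[-1,[-0.15,0,0],0]]'|grep -E 'pos|wrist'; python3 -m creep '[[-1,[-0.15,0,0],0]]'|grep -E 'pos|wrist'
```

```text
eef_pos: [485.8, 123.2, 103.0]
wrist_force: [-3.8, 0.4, 2.4]
eef_pos: [487.1, 123.2, 103.0]
wrist_force: [-4.2, -0.3, 3.0]
eef_pos: [488.7, 123.2, 103.0]
wrist_force: [-4.3, -0.3, 2.4]
```

```bash
python3 -m creep '[[-1,[-0.5,0,-0.1],0],[-1,[-1.0,0,-0.22],0],[-1,[-1.6,0,-0.35],0],[-1,[-2.2,0,-0.49],0],[-1,[-2.8,0,-0.64],0]]'|grep -E 'pos|wrist'; python3 -m creep '[[-1,[-0.6,0,-0.14],0]]'|grep -E 'pos|wrist'
```

```text
eef_pos: [517.2, 123.2, 109.5]
wrist_force: [-4.2, 0.1, 2.9]
eef_pos: [523.2, 123.2, 110.9]
wrist_force: [-4.6, 0.4, 3.0]
```

```bash
python3 -m creep '[[-1,[-0.6,0,0],0],[-1,[-1.2,0,-0.11],0],[-1,[-1.6,0,-0.21],0]]'|grep -E 'pos|wrist'; python3 -m creep '[[-1,[-0.4,0,-0.1],0]]'|grep -E 'pos|wrist';  python3 -m creep '[[-1,[-0.3,0,-0.08],0]]'|grep -E 'pos|wrist'
```

```text
eef_pos: [539.1, 123.2, 113.0]
wrist_force: [-5.0, 1.0, 4.1]
eef_pos: [543.0, 123.2, 114.0]
wrist_force: [-5.1, 0.3, 3.7]
eef_pos: [545.9, 123.2, 114.8]
wrist_force: [-5.3, 0.2, 5.2]
```

```bash
python3 -m creep '[[-1,[-0.3,0,-0.08],0],[-1,[-0.6,0,-0.15],0],[-1,[-0.8,0,-0.5],0],[-1,[-0.9,0,-1.2],0],[-1,[-0.9,0,-2.5],0],[-1,[-0.9,0,-2.5],0],[-1,[-0.9,0,-2.5],0]]'|grep -E 'pos|wrist'; python3 r.py
```

```text
eef_pos: [554.8, 123.2, 140.1]
wrist_force: [-0.6, -0.2, -2.4]
19.55 [554.8 123.2 140.1] F [-0.59 -0.22 -2.42] M [ 0.072  0.14  -0.031]
```

Stroke 1 done and lifted clear. Return above the bar, then stroke 2.

```bash
python3 -m creep '[[-1,[4,0,0],0],[-1,[7.5,0,0],0],[-1,[10.27,0,0],0],[-1,[10.27,0,0.6],0],[-1,[10.27,0,1.2],0],[-1,[10.27,0,1.2],0],[-1,[10.27,0,1.2],0],[-1,[10.27,0,1.2],0],[-1,[10.27,0,1.2],0]]'|grep pos; python3 -m creep '[[-1,[-0.5,0,0.6],0],[-1,[-0.9,0,1.2],0],[-1,[-1.3,0,1.7],0],[-1,[-1.7,0,2.05],0],[-1,[-2.1,0,2.28],0],[-1,[-2.5,0,2.42],0],[-1,[-2.8,0,2.5],0],[-1,[-3.0,0,2.52],0],[-1,[-3.2,0,2.52],0],[-1,[-3.4,0,2.51],0],[-1,[-3.6,0,2.49],0]]'|grep -E 'pos|wrist'
```

```text
eef_pos: [452.2, 123.2, 127.7]
eef_pos: [488.1, 123.2, 102.9]
wrist_force: [-4.1, -0.3, 2.5]
```

```bash
python3 -m creep '[[-1,[-0.5,0,-0.14],0],[-1,[-1.0,0,-0.21],0],[-1,[-1.6,0,-0.33],0],[-1,[-2.2,0,-0.46],0],[-1,[-2.8,0,-0.57],0],[-1,[-3.4,0,-0.69],0],[-1,[-4.0,0,-0.8],0]]'|grep -E 'pos|wrist'; python3 -m creep '[[-1,[-0.6,0,-0.11],0],[-1,[-1.0,0,-0.21],0],[-1,[-1.4,0,-0.3],0],[-1,[-1.8,0,-0.39],0]]'|grep -E 'pos|wrist'
python3 -m creep '[[-1,[-0.3,0,-0.08],0],[-1,[-0.6,0,-0.15],0],[-1,[-0.8,0,-0.5],0],[-1,[-0.9,0,-1.2],0],[-1,[-0.9,0,-2.5],0],[-1,[-0.9,0,-2.5],0],[-1,[-0.9,0,-2.5],0]]'|grep -E 'pos|wrist'
```

```text
eef_pos: [528.4, 123.2, 110.9]
wrist_force: [-4.4, 0.3, 3.6]
eef_pos: [546.2, 123.2, 114.8]
wrist_force: [-4.4, 0.0, 3.8]
eef_pos: [555.1, 123.2, 140.1]
wrist_force: [0.3, 0.4, -2.2]
```

Stroke 3, same.

```bash
python3 -m creep '[[-1,[4,0,0],0],[-1,[7.5,0,0],0],[-1,[10.3,0,0],0],[-1,[10.3,0,0.6],0],[-1,[10.3,0,1.2],0],[-1,[10.3,0,1.2],0],[-1,[10.3,0,1.2],0],[-1,[10.3,0,1.2],0],[-1,[10.3,0,1.2],0]]'|grep pos; python3 -m creep '[[-1,[-0.5,0,0.6],0],[-1,[-0.9,0,1.2],0],[-1,[-1.3,0,1.7],0],[-1,[-1.7,0,2.05],0],[-1,[-2.1,0,2.28],0],[-1,[-2.5,0,2.42],0],[-1,[-2.8,0,2.5],0],[-1,[-3.0,0,2.52],0],[-1,[-3.2,0,2.52],0],[-1,[-3.4,0,2.51],0],[-1,[-3.6,0,2.49],0]]'|grep -E 'pos|wrist'
python3 -m creep '[[-1,[-0.5,0,-0.14],0],[-1,[-1.0,0,-0.21],0],[-1,[-1.6,0,-0.33],0],[-1,[-2.2,0,-0.46],0],[-1,[-2.8,0,-0.57],0],[-1,[-3.4,0,-0.69],0],[-1,[-4.0,0,-0.8],0]]'|grep -E 'pos|wrist'; python3 -m creep '[[-1,[-0.6,0,-0.11],0],[-1,[-1.0,0,-0.21],0],[-1,[-1.4,0,-0.3],0],[-1,[-1.8,0,-0.39],0]]'|grep -E 'pos|wrist'
python3 -m creep '[[-1,[-0.3,0,-0.08],0],[-1,[-0.6,0,-0.15],0],[-1,[-0.8,0,-0.5],0],[-1,[-0.9,0,-1.2],0],[-1,[-0.9,0,-2.5],0],[-1,[-0.9,0,-2.5],0],[-1,[-0.9,0,-2.5],0],[-1,[-0.9,0,-5],0],[-1,[-0.9,0,-7.5],0],[-1,[-0.9,0,-7.5],0]]'|grep -E 'clock|pos|wrist'
python3 -c "
from h import *
goto([495.2,-218.8,190],3.239)"
```

```text
eef_pos: [452.2, 123.2, 127.6]
eef_pos: [488.1, 123.2, 102.9]
wrist_force: [-3.6, -0.3, 2.2]
eef_pos: [528.4, 123.2, 110.9]
wrist_force: [-5.7, -0.3, 3.6]
eef_pos: [546.2, 123.2, 114.8]
wrist_force: [-4.9, 0.4, 4.0]
clock: 27.45
eef_pos: [556.1, 123.4, 192.4]
wrist_force: [0.5, 0.6, -2.3]
cm [  6.08 -34.22   0.19] turn -1.12
```

```bash
python3 -m creep '[[-1,[6.08,-4,0],-0.5],[-1,[6.08,-8,0],-1.12],[-1,[6.08,-12,0],-1.12],[-1,[6.08,-16,0],-1.12],[-1,[6.08,-20,0],-1.12],[-1,[6.08,-24,0],-1.12],[-1,[6.08,-28,0],-1.12],[-1,[6.08,-31,0],-1.12],[-1,[6.08,-33.3,0],-1.12],[-1,[6.08,-34.22,0],-1.12],[-1,[6.08,-34.22,0],-1.12],[-1,[6.08,-34.22,0],-1.12]]'|grep pos; python3 -m creep '[[-1,[0,0,0],0],[-1,[0,0,0],0],[-1,[0,0,0],0]]'|grep -E "pos|rot"
python3 - <<'E'
from h import *
goto([495.2,-218.8,41],3.239)
b=cv2.cvtColor(cv2.imread('pics/s1.png'),6).astype(np.float32)
a=manip.camera('side')[:,:,::-1].copy();a=cv2.cvtColor(a,6).astype(np.float32);C=cam('side')
for x in(0,80,140):
    u,v=proj(C,[[495+(18+x)*.995,-218.6+(18+x)*.0975,194]])[0].round().astype(int);w=10
    print(u,v,cv2.phaseCorrelate(b[v-w:v+w,u-w:u+w].copy(),a[v-w:v+w,u-w:u+w].copy(),cv2.createHanningWindow((20,20),5)))
E
```

```text
eef_pos: [494.0, -218.1, 189.1]
eef_pos: [494.2, -218.4, 189.8]
eef_rot: [-3.141, 0.0, -3.043]
cm [-0.09 -0.04 14.88] turn 0.01
246 259 ((-0.08851672793043797, -0.10548853069708031), 0.9684018629789353)
288 240 ((-0.5308011972062303, -0.1703634094832811), 1.0444782400131225)
317 227 ((-0.1905823233645112, -0.6321739685688819), 1.0705165314674376)
```

```bash
python3 -m creep '[[-1,[-0.09,-0.04,4],0],[-1,[-0.09,-0.04,8],0],[-1,[-0.09,-0.04,10.5],0],[-1,[-0.09,-0.04,12],0],[-1,[-0.09,-0.04,13],0],[-1,[-0.09,-0.04,13.6],0],[-1,[-0.09,-0.04,14.1],0],[-1,[-0.09,-0.04,14.5],0],[-1,[-0.09,-0.04,14.8],0],[-1,[-0.09,-0.04,14.88],0],[-1,[-0.09,-0.04,14.88],0],[-1,[-0.09,-0.04,14.88],0]]'|grep -E "pos|wrist"; python3 av.py
```

```text
eef_pos: [495.1, -219.4, 41.1]
wrist_force: [-0.3, -0.3, -1.5]
30.6 [ 495.  -219.3   40.9] F [ 0.07 -0.17 -1.85] M [0.019 0.077 0.003] gap 18.272216625379045
```

```bash
python3 -m creep '[[-1,[0,0.04,0.05],0],[-1,[0,0.04,0.08],0],[-1,[0,0.04,0.08],0]]' 10|grep -E "wrist"; python3 -m creep '[[-0.5,[0,0,0],0],[-0.5,[0,0,0],0],[-0.3,[0,0,0],0],[0,[0,0,0],0],[0.2,[0,0,0],0],[0.2,[0,0,0],0],[0.2,[0,0,0],0]]'|grep -E "pos|gap|fing"
python3 -m creep '[[0.2,[0,0,0],0],[0.2,[0,0,-1],0],[0.2,[0,0,-4],0],[0.2,[0,0,-8],0],[0.2,[0,0,-12],0],[0.2,[0,0,-15],0],[0.2,[0,0,-15],0],[0.2,[0,0,-15],0],[0.2,[0,0,-15],0]]'|grep -E "pos|wrist"
python3 - <<'E'
from h import *
a=manip.camera('wrist')[:,:,::-1];s=manip.camera('side')[:,:,::-1]
s0=cv2.imread('pics/side0.png');
out=np.hstack([cv2.resize(a[80:330,180:330],(240,400)),np.vstack([cv2.resize(q[255:355,190:340],(300,200),interpolation=2) for q in(s0,s)])])
cv2.imwrite('pics/f.png',out);cv2.imwrite('pics/w5.png',a)
c=cam('wrist');m=a.max(2)<50;L=[]
for r in range(108,196,4):
    x=np.where(m[r,235:275])[0]+235
    if len(x): L.append([(x[0]+x[-1])/2,r])
P=onz(c,L,57)[:,:2];k=np.polyfit(P[:,0],P[:,1],1);print(np.arctan(k[0]),np.polyval(k,494.3))
E
```

```text
wrist_force: [-3.4, -0.6, 8.1]
eef_pos: [495.0, -218.9, 40.1]
finger_gap: 55.7
finger_force: 0.0
eef_pos: [494.5, -218.7, 189.1]
wrist_force: [0.5, -0.9, 0.9]
0.09597782297198668 -219.47354814792004
```

View pics/f.png

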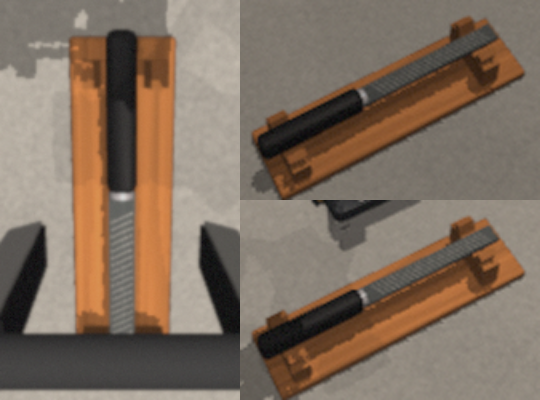

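The picture shows the file back in both cradles exactly as at the start (ferrule at the same crop pixels, yaw 0.096), with the gripper clear above it. Hand in.

```bash
python3 -c "
from cell import manip
print(manip.sign_off())"
```

```text
the job is handed in; nothing more can be done
None
```

I gave the bar three full forward strokes, each at about 4.5–6.5 N by wrist-force estimate and lifted clear before its return, laid the file back in its rest as it lay, and handed the job in at about 33 s (no verdict was shown); before the three, a touch-down and one short light forward rub found the bar's height and the right pressure.

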